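# Make up the stitching kit and the press-stud kit for the leather class

## Robot

A 6-joint arm with a two-finger parallel gripper is mounted at the origin on the work surface. World frame = base frame: x ahead of the robot, y to its left, z up, the work surface at z = 0. Lengths are in m, angles in rad, forces in N, time in s.
With the tool pointing down it reaches from about 0.3 to 0.825 m from the base axis. Payload 5.4 kg.
Tool frame: the origin (TCP) lies at the very end of the fingers, on their centre line; the grasp point (between the pads) lies 19 mm behind it; z points along the fingers, y is the line along which they close (so a half turn about z gives the same grasp; the last joint's range is limited). The gripper opens to 92 mm and grips with 3 to 60 N. Pads are 20 mm wide; open, the fingers measure 128 mm over their backs; the gripper's body (75 mm by 189 mm) begins 69 mm behind the grasp point.
Start: joints at [1.088, 0.158, 1.597, -0, 1.386, -0.21], TCP at [0.155, 0.554, 0.183] pointing down, gripper open.
Joint ranges: [-2.91, 2.91], [-0.94, 2.29], [0.18, 2.7], [-1.29, 4.43], [0.17, 2.64], [-3, 3]. Speed limits (rad/s): [2.57, 2.57, 3.14, 3.14, 3.14, 3.14].

## Interface

Orientations are given as a unit quaternion [w, x, y, z].
In Python, from station import bot gives the robot as it stands.
- The arm moves only by the shell command python3 -m jog 'ROWS' [OPENING] [FORCE]. ROWS is JSON, one flat list of numbers, 4 for each row, row after row: the shift along the tool's x, y, z scaled (see below), then the turn about the tool's z scaled (see below). In form: [tx, ty, tz, twist, tx, ty, tz, twist, ...]. A call has 1 to 20 rows; each row shifts and turns the commanded pose from where the row before left it, along the tool's axes as they then stand; what a row does not reach is not made up. The controller multiplies each number of a shift by 750 mm and each number of a turn by 360 degrees. A row lasts 1/12 s, in which the tool goes at most 41.7 mm and 7.16 degrees, less where a joint would pass 70% of its speed; a pose out of reach is approached as far as the arm can. A call with a number of a shift or a turn outside -1 to 1 is refused whole. A call with a gripper value outside its range is refused whole. OPENING is the finger opening in mm, from 0 to 91.9, set as the call begins (- or left out, the last holds). The fingers move at their own pace and stop on an object; FORCE is the grip in N (left out, the last holds). Time passes only in rows, so rows that do not move let the fingers close. It gives the time, the measured TCP pose, the force, the opening and the grip force at its end, in the units of the state.
- bot.state(): the state, without advancing time (a new reading comes with each control period).
- bot.get_image(name): name is "scene" or "top"; returns the picture (384x512x3 uint8, red, green, blue); there is no depth.
- bot.camera_info(name): a dict with "intrinsics" (3x3 intrinsics, pixels), "rvec" (rotation vector, rad) and "tvec" (3), from world to camera coordinates, as OpenCV has them. Camera axes: x right, y down, z forward; pixel columns grow to the right and rows downward; lengths in m; the calibration is good to about 2 mm. A picture is of the moment at which its call begins. camera_info takes no time and is no camera call.
- bot.hand_in(): hands the job in; it is judged then, once.
The state is a dict: "t": time; "joints": joint angles; "dq": joint speeds; "joint_torque": joint torques, N m; "position": TCP position; "ee_rot": TCP orientation; "ft_force": force on the tool from outside, world axes, zero at the start; "moment": the same for the moment, N m; "opening": finger opening in m; "finger_force": force on a finger pad.
Only numpy, scipy, OpenCV 4.12 (cv2) and the standard library are available. Lean on these libraries where they do the work, as an engineer would, in place of code of your own. Each camera call takes 0.05 s, during which the arm holds its last target. There are 200 camera calls.

## Task

Make up the two kits for the leather class. Stitching kit, in the blue tray: the awl lengthwise in the long well and the cake of beeswax flat in one of the square wells; press-stud kit, in the red tray: the steel setter lengthwise in the long well, and the round anvil and the jar of brass studs upright, one in each square well. Set each thing down rather than dropping it, and leave the edge beveller and the jar of black studs where they are.

Things in the scene. Friction and masses are not known exactly. Their poses are not given: they have to be found in the camera images.
- tray_blue: Shallow blue kit tray, fixed to the bench, 162 (x) by 180 (y) by 14 mm high; floor 5 mm thick, walls 6 mm thick rising 9 mm above the floor. Origin: centre of its underside. On its -x side one long well, inside 72 (x) by 168 (y) mm, centre x = -39, y = 0; on its +x side two square wells, each inside 72 (x) by 81 (y) mm, centres x = +39, y = +43.5 and -43.5 mm.
- tray_red: Shallow red kit tray, fixed to the bench, 162 (x) by 180 (y) by 14 mm high; floor 5 mm thick, walls 6 mm thick rising 9 mm above the floor. Origin: centre of its underside. On its -x side one long well, inside 72 (x) by 168 (y) mm, centre x = -39, y = 0; on its +x side two square wells, each inside 72 (x) by 81 (y) mm, centres x = +39, y = +43.5 and -43.5 mm.
- awl: Stitching awl lying on the bench, 140 mm long, 60 g: pale wooden handle, brass ferrule, thin steel blade. Origin on its axis at mid length, 13 mm above what it lies on; +x to the blade's point. Thick part of the handle 30 mm wide, 26 mm high, from x = -70 to -14 mm (weight near x = -38: grip there); 20 mm neck to x = +15, ferrule to +25, blade to +70.
- setter: Press-stud setter, a bright steel octagonal bar lying on a flat, 110 mm long, 160 g, 16 mm across flats. Origin on its axis at mid length, 8 mm above what it lies on; x along the bar, the octagon runs from x = -55 to +25 mm, then a thinner round nose to +55 mm. Grip it at about x = -10 mm, where its weight is.
- beeswax: Honey-yellow rectangular cake of beeswax, 60 (x) by 40 (y) by 30 mm high, 70 g. Origin: centre of its underside.
- anvil: Plain round steel setting anvil, diameter 50, 30 mm high, 440 g, with four dark dishes in its top. Origin: centre of its underside, z up.
- jar_brass: Clear plastic jar of brass press studs with a brass-coloured lid; lid diameter 50, from 32 to 45 mm above its base; body diameter 46 mm; 45 mm high, 90 g. Origin: centre of its underside, z up.
- jar_black: Jar of the same shape with a black lid and black studs. Not wanted: stays where it stands.
- beveller: Edge beveller lying on the bench, 130 mm long: dark wooden mushroom handle up to 34 mm wide and 26 mm high, flat steel shank. Origin on its axis at mid length, +x towards the steel. Not wanted: stays where it lies.
There are look-alikes about, which are no part of the job. Of the things that look like the anvil, take the one that is farthest to the robot's right at the start.

How it is judged:
By the outcome, as a careful person would: the job done as asked, in the order asked, and still so for the second after the job is handed in, with the robot touching nothing.
It also fails if it takes over 118 s, if anything falls off the work surface, if the arm or the gripper's body presses on something with over 40 N, if the wrist force passes 120 N, or if a joint passes its speed limit or range.

## Working session

There is one attempt and no reset: what is moved stays moved. The work goes in short steps, Python scripts to look and compute and a shell command to move; the robot and the scene stay as the last step left them, time stands still between calls to the robot, and variables do not carry over. Pictures are saved under pics/ and viewed, at most 14 in all, crops included, and the job is handed in when it is done.

```bash
ls; mkdir -p pics; python3 - <<'E'
from station import bot
import cv2
for n in("scene","top"):
    im=bot.get_image(n); cv2.imwrite(f"pics/{n}0.png",cv2.cvtColor(im,cv2.COLOR_RGB2BGR))
    c=bot.camera_info(n); print(n,c)
print(bot.state())
E
```

```text
pics
scene {'intrinsics': array([[452.92567009,   0.        , 246.8573621 ],
       [  0.        , 452.92567009, 184.70461208],
       [  0.        ,   0.        ,   1.        ]]), 'rvec': array([ 2.24779888,  1.21349315, -0.38446419]), 'tvec': array([-0.27405198, -0.31018832,  1.4593778 ])}
top {'intrinsics': array([[402.91437014,   0.        , 257.98564196],
       [  0.        , 402.91437014, 194.0815831 ],
       [  0.        ,   0.        ,   1.        ]]), 'rvec': array([ 2.11804575, -2.10905852,  0.17162178]), 'tvec': array([0.00707907, 0.4959855 , 0.8607215 ])}
{'t': 0.1, 'joints': array([ 1.08788721e+00,  1.58981989e-01,  1.59809021e+00, -1.31591924e-05,
        1.38621185e+00, -2.10091916e-01]), 'dq': array([ 0.00148253,  0.0002153 , -0.00344785, -0.00019868,  0.00059479,
       -0.00062191]), 'joint_torque': array([-2.17702827e-04, -3.86506462e+01, -3.22959495e+01,  7.03579257e-02,
        3.40045290e-02, -1.41273514e-05]), 'position': array([0.15465855, 0.55316944, 0.18192776]), 'ee_rot': array([-2.81123203e-04,  1.35984712e-01,  9.90710575e-01, -7.97630422e-04]), 'ft_force': array([-0.12489045,  0.45190563, -1.29862075]), 'moment': array([-0.0040884 , -0.02685672, -0.03110492]), 'finger_force': 0.0, 'opening': 0.091597375230047}
```

View pics/top0.png

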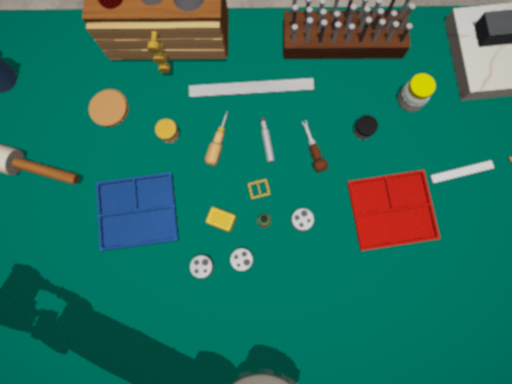

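View pics/scene0.png

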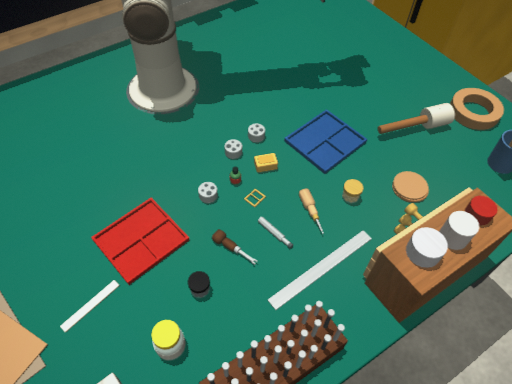

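Candidates (top view):
- **Awl:** (216,140). The beveller at (315,145) is dark and stays.
- **Setter:** (267,140). The steel rules at (250,88) and (462,172) are not it.
- **Beeswax:** (221,219). The brass frame at (259,189) is not it.
- **Anvil:** discs at (201,266), (241,259) and (302,219). The one farthest right is (302,219).
- **Brass jar:** (167,130). The wooden disc (108,107), yellow-lidded jar (421,85), small bottle (264,220) and black jar (366,126) are not it.

Next is a close crop to check these, plus measurements.

```bash
cat > h.py <<'E'
import cv2,numpy as np
from station import bot
def cam(n):
    c=bot.camera_info(n); R=cv2.Rodrigues(c["rvec"])[0]; return c["intrinsics"],R,np.array(c["tvec"]),c
def ray(n,uv,z):
    K,R,t,_=cam(n); uv=np.atleast_2d(np.array(uv,float))
    d=np.c_[uv,np.ones(len(uv))]@np.linalg.inv(K).T@R; o=-R.T@t
    return (o+d*((z-o[2])/d[:,2:]))[:,:2]
def proj(n,p):
    K,R,t,c=cam(n); return cv2.projectPoints(np.atleast_2d(np.array(p,float)),c["rvec"],c["tvec"],K,None)[0][:,0]
def blob(m,uv):
    k,l,s,c=cv2.connectedComponentsWithStats(m.astype(np.uint8)); u,v=uv
    w=l[v-4:v+5,u-4:u+5]; w=w[w>0]
    i=np.bincount(w).argmax(); ys,xs=np.where(l==i); return np.c_[xs,ys].astype(np.float32)
E
python3 - <<'E'
from h import *
im={n:cv2.imread(f"pics/{n}0.png") for n in("top","scene")}
cv2.imwrite("pics/crop.png",cv2.resize(im["top"][100:280,80:340],None,fx=3,fy=3,interpolation=cv2.INTER_CUBIC))
seeds=dict(top=dict(awl=(214,150,.013),setter=(267,145,.012),wax=(221,219,.03),anvil=(302,212,.03),jar=(167,129,.045),an2=(241,253,.03),an3=(201,260,.03),blue=(120,195,.005),red=(370,195,.005),bev=(319,162,.013),blk=(366,126,.045)),
 scene=dict(awl=(309,200,.013),setter=(272,230,.012),wax=(266,162,.02),anvil=(208,186,.02),jar=(353,187,.04)))
for n in im:
    h=cv2.cvtColor(im[n],cv2.COLOR_BGR2HSV).astype(int)
    fg=~((h[...,0]>70)&(h[...,0]<100)&(h[...,1]>120))
    for k,(u,v,z) in seeds[n].items():
        try: p=blob(fg,(u,v))
        except Exception as e: print(n,k,e);continue
        hull=cv2.convexHull(p)[:,0]; w=ray(n,hull,z).astype(np.float32)*1000
        r=cv2.minAreaRect(w); box=cv2.boxPoints(r)
        print(n,k,len(p),"px",p.min(0),p.max(0),"mm",np.round(r[0],1),np.round(r[1],1),round(r[2],1))
    print(n,"cam",-cam(n)[1].T@cam(n)[2])
E
```

```text
top awl 557 px [204. 111.] [227. 165.] mm [640.1 107.2] [ 34.5 141.3] 73.7
top setter 353 px [260. 117.] [274. 162.] mm [636.3  -9. ] [114.3  20. ] 10.6
top wax 567 px [205. 206.] [236. 232.] mm [442.3  95. ] [66.  45.5] 69.4
top anvil 467 px [291. 207.] [314. 231.] mm [442.1 -91.4] [51.9 54.6] 89.5
top jar 501 px [154. 118.] [178. 143.] mm [648.4 222.9] [66.3 53. ] 45.4
top an2 483 px [229. 247.] [253. 271.] mm [351.7  46. ] [52.9 53.1] 64.0
top an3 492 px [189. 254.] [213. 278.] mm [336.1 135.5] [52.6 53.8] 0.4
top blue 5300 px [ 96. 172.] [177. 250.] mm [464.  296.9] [163.9 182.6] 7.9
top red 5933 px [347. 169.] [440. 251.] mm [ 469.  -302.8] [169.7 189. ] 8.9
top bev 473 px [301. 120.] [327. 171.] mm [ 621.9 -124. ] [131.3  35.1] 13.8
top blk 406 px [354. 116.] [376. 139.] mm [ 654.7 -236.1] [44.2 60.1] 45.1
top cam [ 0.32880588 -0.01235353  0.93735123]
scene awl 397 px [299. 188.] [323. 233.] mm [638.  109.6] [ 33.9 143.2] 74.7
scene setter 295 px [258. 216.] [292. 247.] mm [636.8  -8.8] [115.9  20.5] 10.5
scene wax 398 px [254. 153.] [277. 172.] mm [446.  96.] [65.9 61.9] 68.9
scene anvil 359 px [198. 182.] [217. 203.] mm [446.1 -91.2] [50.5 68.4] 58.8
scene jar 413 px [342. 179.] [363. 203.] mm [658.7 220.5] [50.9 80.9] 33.6
scene cam [ 1.07344908 -0.39216412  0.9975065 ]
```

View pics/crop.png

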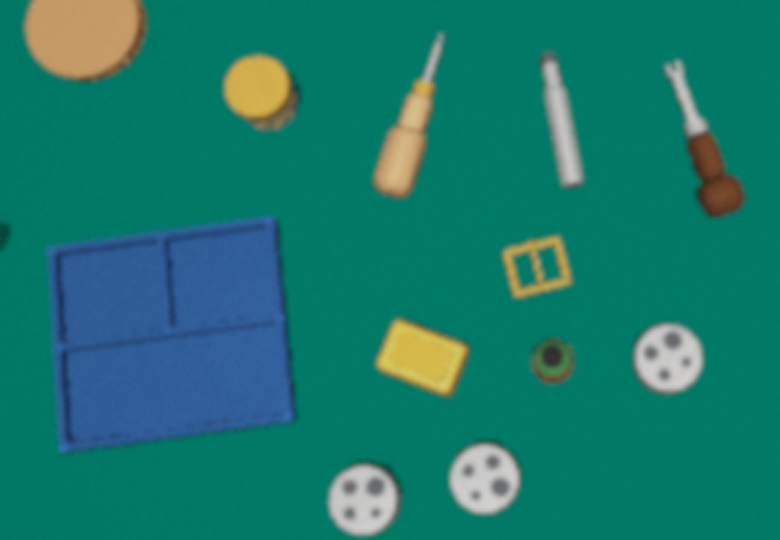

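The crop confirms the choices. The rightmost disc, crop (668,358), has four dishes. The brass jar is at (258,87), the awl at (405,130) with its blade up, the setter at (562,120), and the beeswax at (422,357), solid rather than a frame. I'll refine the trays and jar lid by colour and plan the first reach.

```bash
cat > plan.py <<'E'
# python3 plan.py x y z theta(deg, tool x heading): prints twist units and then (after twist) shift units
import sys,numpy as np
from scipy.spatial.transform import Rotation as Ro
from station import bot
s=bot.state(); w,x,y,z=s["ee_rot"]; R=Ro.from_quat([x,y,z,w]).as_matrix()
th=np.degrees(np.arctan2(R[1,0],R[0,0]))
T=[float(a) for a in sys.argv[1:5]]; d=np.array(T[:3])/1000-s["position"]
def sh(t):
    t=np.radians(t); c,n=np.cos(t),np.sin(t); return np.array([d[0]*c+d[1]*n, d[0]*n-d[1]*c, -d[2]])/0.75
dt=(th-T[3]+90)%180-90
print("t",round(s["t"],2),"pos",np.round(s["position"]*1000,1),"th",round(th,1),"tilt",np.round(R[:,2],3),"q6",round(s["joints"][5],2),"open",round(s["opening"]*1000,1),"ff",round(s["finger_force"],1),"ft",np.round(s["ft_force"],1))
print("twist deg",round(dt,1),"units",round(dt/360,4),"rows>=",int(abs(dt)/7)+1,"| shift before twist",np.round(sh(th),4),"| after",np.round(sh(th-dt),4))
E
python3 - <<'E'
from h import *
im=cv2.imread("pics/top0.png"); h=cv2.cvtColor(im,cv2.COLOR_BGR2HSV).astype(int); H,S,V=h[...,0],h[...,1],h[...,2]
ms=dict(red=(((H<12)|(H>170))&(S>120)&(V>90),(370,195),.007),blue=((H>100)&(H<125)&(S>110),(120,195),.007),jar=((H>15)&(H<35)&(S>110)&(V>150),(167,129),.045),handle=((H<30)&(S>60)&(V>110),(214,150),.013))
for k,(m,uv,z) in ms.items():
    p=blob(m,uv); w=ray("top",cv2.convexHull(p)[:,0],z).astype(np.float32)*1000
    r=cv2.minAreaRect(w); print(k,np.round(r[0],1),np.round(r[1],1),round(r[2],1), "circ",np.round(cv2.minEnclosingCircle(w)[0],1))
E
python3 plan.py 602.5 118.7 90 163.7
```

```text
red [ 468.4 -301.7] [164.1 183.9] 8.8 circ [ 468.  -301.7]
blue [463.3 296.2] [162.5 182. ] 8.0 circ [463.6 296.6]
jar [651.8 227.7] [47.2 47. ] 2.6 circ [651.8 227.1]
handle [621.2 113. ] [30.5 97.2] 74.7 circ [620.7 111.2]
t 0.1 pos [154.7 553.2 181.9] th 164.4 tilt [-0.001 -0.002 -1.   ] q6 -0.21 open 91.6 ff 0.0 ft [-0.1  0.5 -1.3]
twist deg 0.7 units 0.0019 rows>= 1 | shift before twist [-0.7311 -0.397   0.1226] | after [-0.7357 -0.3884  0.1226]
```

```bash
python3 -m jog '[-0.041,-0.0219,0.005,0,-0.041,-0.0219,0.005,0,-0.041,-0.0219,0.005,0,-0.041,-0.0219,0.005,0,-0.041,-0.0219,0.005,0,-0.041,-0.0219,0.005,0,-0.041,-0.0219,0.005,0,-0.041,-0.0219,0.005,0,-0.041,-0.0219,0.005,0,-0.041,-0.0219,0.005,0,-0.041,-0.0219,0.005,0,-0.041,-0.0219,0.005,0,-0.041,-0.0219,0.005,0,-0.041,-0.0219,0.005,0,-0.041,-0.0219,0.005,0,-0.041,-0.0219,0.005,0,-0.041,-0.0219,0.005,0,0,0,0,0,0,0,0,0]' 60 20; python3 plan.py 604.5 118 7 164
```

```text
t: 1.68
position: [0.5833, 0.1427, 0.1181]
ee_rot: [-0.001, 0.137, 0.991, -0.0]
ft_force: [-0.5, 0.4, 0.6]
opening: 0.0599
finger_force: 0.0
t 1.68 pos [583.3 142.7 118.1] th 164.2 tilt [-0.002  0.    -1.   ] q6 -1.26 open 59.9 ff 0.0 ft [-0.5  0.4  0.6]
twist deg 0.2 units 0.0006 rows>= 1 | shift before twist [-0.0362 -0.024   0.1481] | after [-0.0363 -0.0239  0.1481]
```

```bash
python3 -m jog '[-0.0362,-0.024,0,0,0,0,0.04,0,0,0,0.04,0,0,0,0.04,0,0,0,0.02,0,0,0,0.008,0,0,0,0,0,0,0,0,0]' 60 20; python3 plan.py 604.5 118 7 164
```

```text
t: 2.35
position: [0.6046, 0.1201, 0.0091]
ee_rot: [0.001, 0.135, 0.991, 0.0]
ft_force: [-0.8, -1.1, 0.5]
opening: 0.0599
finger_force: 0.0
t 2.35 pos [604.6 120.1   9.1] th 164.4 tilt [ 0.001  0.    -1.   ] q6 -1.3 open 59.9 ff 0.0 ft [-0.8 -1.1  0.5]
twist deg 0.4 units 0.0012 rows>= 1 | shift before twist [-0.0006 -0.0028  0.0028] | after [-0.0006 -0.0028  0.0028]
```

```bash
python3 -m jog '[0,-0.002,0.0015,0,0,0,0,0,0,0,0,0,0,0,0,0,0,0,0,0,0,0,0,0,0,0,0,0,0,0,0,0]' 20 20; python3 -m jog '[0,0,-0.02,0,0,0,-0.04,0,0,0,-0.04,0,0,0,-0.04,0,0,0,0,0,0,0,0,0]'; python3 - <<'E'
from h import *
a=cv2.cvtColor(bot.get_image("top"),cv2.COLOR_RGB2BGR);b=cv2.cvtColor(bot.get_image("scene"),cv2.COLOR_RGB2BGR)
cv2.imwrite("pics/g1.png",np.hstack([cv2.resize(a[60:260,80:280],(400,400)),cv2.resize(b[80:280,200:400],(400,400))]))
E
python3 plan.py 463.3 296.2 110 98
```

```text
t: 3.02
position: [0.604, 0.1179, 0.0069]
ee_rot: [-0.0, 0.136, 0.991, -0.0]
ft_force: [-0.3, 0.4, -0.5]
opening: 0.0199
finger_force: 0.0
t: 3.52
position: [0.6058, 0.1179, 0.1144]
ee_rot: [0.002, 0.136, 0.991, 0.0]
ft_force: [-0.1, -0.1, -1.1]
opening: 0.0199
finger_force: 0.0
t 3.62 pos [603.2 117.9 110.8] th 164.4 tilt [-0.002 -0.    -1.   ] q6 -1.3 open 20.1 ff 0.0 ft [-0.6  0.6 -0.5]
twist deg 66.4 units 0.1844 rows>= 10 | shift before twist [0.2437 0.1787 0.0011] | after [ 0.2614 -0.1516  0.0011]
```

View pics/g1.png

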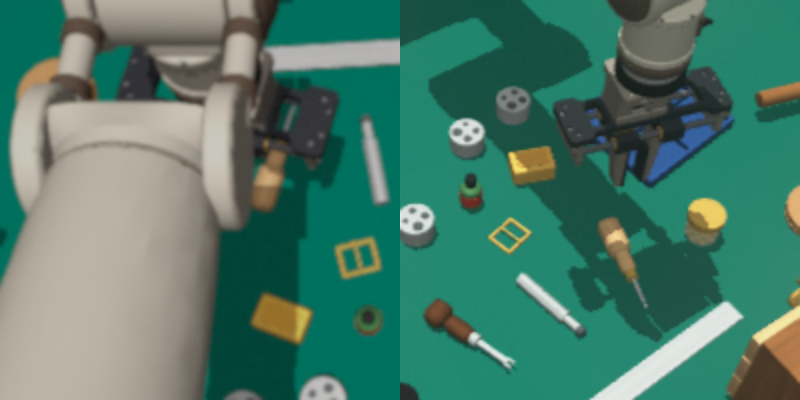

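The gripper closed to 20 mm with no force, so it missed the awl, which still lies on the bench at about crop (620,245). I'll compare projections to find the offset.

```bash
python3 - <<'E'
from h import *
b=cv2.cvtColor(bot.get_image("scene"),cv2.COLOR_RGB2BGR)
s=bot.state(); p=s["position"]; print(p)
for z in (0.0,.013):print("awl grip px",proj("scene",[.6045,.118,z]))
print("tcp px",proj("scene",p), "tcp top",proj("top",p))
for q in [[0,0,0],[.639,.108,.013]]: print(q,proj("scene",q),proj("top",q))
m=cv2.resize(b[60:260,200:400],(600,600),interpolation=cv2.INTER_CUBIC)
u=(proj("scene",p)[0]-[200,60])*3; cv2.circle(m,tuple(int(i) for i in u),4,(0,0,255),-1)
u=(proj("scene",[.6045,.118,.013])[0]-[200,60])*3; cv2.circle(m,tuple(int(i) for i in u),4,(255,0,255),-1)
cv2.imwrite("pics/g2.png",m)
E
```

```text
[0.6027519  0.11786924 0.11011925]
awl grip px [[306.178606   202.34118658]]
awl grip px [[306.74752263 199.58299925]]
tcp px [[310.85425505 176.88243896]] tcp top [[207.09335397 139.68310548]]
[0, 0, 0] [[161.80387082  88.43601456]] [[261.29944114 426.25852519]]
[0.639, 0.108, 0.013] [[311.89973485 210.55432324]] [[217.57790319 138.04210528]]
```

View pics/g2.png

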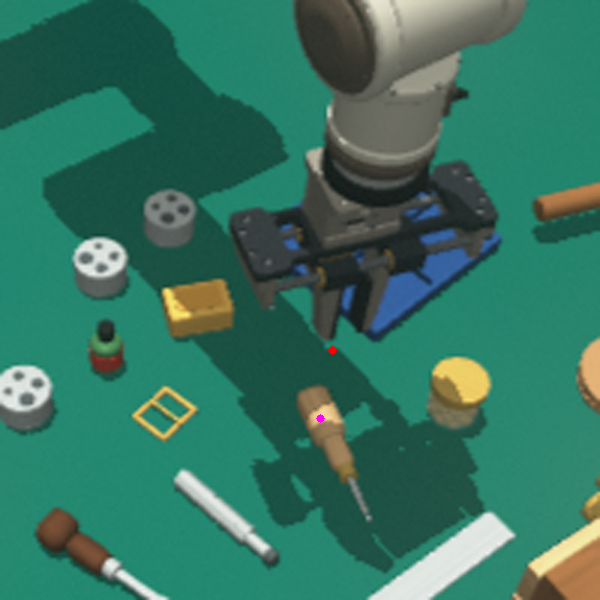

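The fingertips (about (325,337) and (362,328)) sit above and right of the projected TCP (332,350), so the real tips may be higher than reported. I'll overlay the expected tip outline at offsets of 0 and +19 mm.

```bash
python3 - <<'E'
from h import *
from scipy.spatial.transform import Rotation as Ro
b=cv2.cvtColor(bot.get_image("scene"),cv2.COLOR_RGB2BGR)
s=bot.state(); p=s["position"]; w,x,y,z=s["ee_rot"]; R=Ro.from_quat([x,y,z,w]).as_matrix()
m=cv2.resize(b[120:220,260:360],(800,800),interpolation=cv2.INTER_CUBIC)[:600]
for dz,c in((0,(0,0,255)),(-.019,(255,0,255))):
  for sg in(1,-1):
    P=[p+R@np.array([a,sg*bb,dz]) for a,bb in((-.01,.01),(.01,.01),(.01,.028),(-.01,.028))]
    cv2.polylines(m,[((proj("scene",P)-[260,120]+.5)*8).astype(int)],True,c,1)
cv2.imwrite("pics/g3.png",m); print(s["opening"],s["joints"])
E
```

```text
0.019924486653048842 [-3.36104881e-03  3.22220849e-01  1.55084384e+00  1.44051808e-05
  1.27209024e+00 -1.30132712e+00]
```

View pics/g3.png

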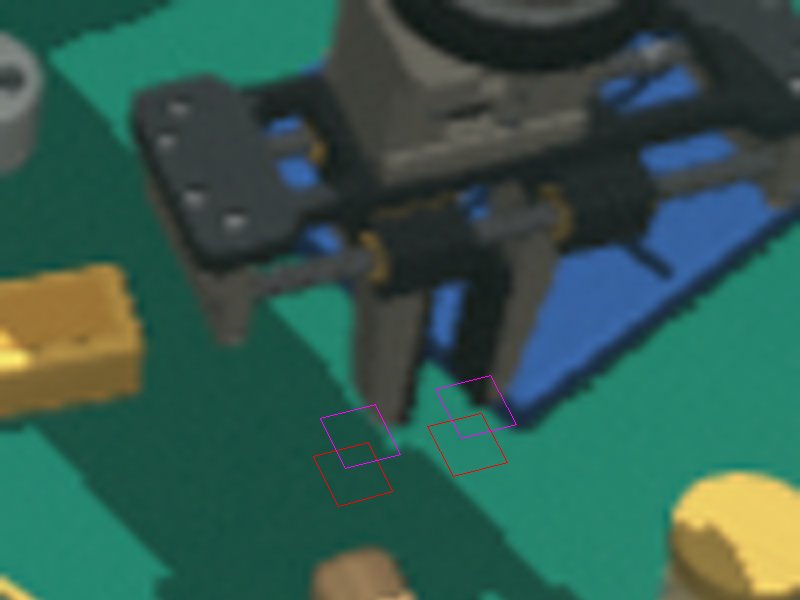

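The real tips lie about 25 mm above where the reported pose puts them. I'll probe clear bench with the fingers to measure that offset directly.

```bash
python3 -m jog '[0.04,0,0,0,0.04,0,0,0,0.035,0,0,0,0,0,0.04,0,0,0,0.04,0,0,0,0.04,0,0,0,0.01,0,0,0,0.008,0,0,0,0,0,0,0,0,0]'; python3 -m jog '[0,0,0.004,0,0,0,0,0]';python3 -m jog '[0,0,0.004,0,0,0,0,0]';python3 -m jog '[0,0,0.004,0,0,0,0,0]' | grep -E 'pos|force'; python3 - <<'E'
from h import *
b=cv2.cvtColor(bot.get_image("scene"),cv2.COLOR_RGB2BGR)
print(bot.state()["position"],proj("scene",bot.state()["position"]))
cv2.imwrite("pics/g4.png",cv2.resize(b[120:220,240:340],(600,600),interpolation=cv2.INTER_CUBIC))
E
```

```text
t: 4.55
position: [0.522, 0.1411, 0.0094]
ee_rot: [0.001, 0.136, 0.991, 0.0]
ft_force: [-0.4, -0.9, 1.1]
opening: 0.0203
finger_force: 0.0
t: 4.72
position: [0.522, 0.1412, 0.0065]
ee_rot: [0.001, 0.136, 0.991, 0.0]
ft_force: [0.4, -0.3, 0.5]
opening: 0.0201
finger_force: 0.0
t: 4.88
position: [0.5211, 0.1411, 0.0026]
ee_rot: [0.0, 0.136, 0.991, 0.0]
ft_force: [-0.2, -0.2, -0.0]
opening: 0.0201
finger_force: 0.0
position: [0.5206, 0.1411, -0.001]
ft_force: [-0.0, 0.2, 0.0]
finger_force: 0.0
[ 0.52065185  0.14111522 -0.00085136] [[294.10284835 177.63735857]]
```

View pics/g4.png

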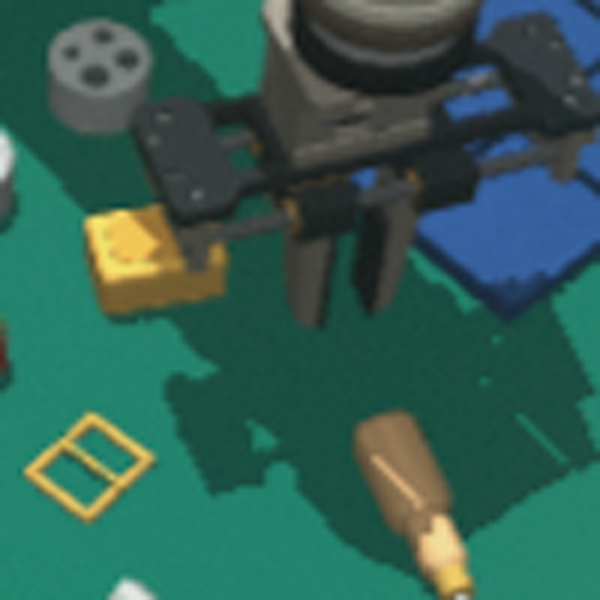

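There is no contact at a reported z of -1, so the reading is low. I'll keep stepping down until it touches.

```bash
for i in 1 2 3 4; do python3 -m jog '[0,0,0.004,0,0,0,0,0]' | grep -E 'pos|ft_f'; done
```

```text
position: [0.5206, 0.1411, -0.0041]
ft_force: [0.5, -0.7, -1.0]
position: [0.5205, 0.1411, -0.0072]
ft_force: [-1.1, -0.3, -0.6]
position: [0.5205, 0.1411, -0.0101]
ft_force: [0.3, -0.1, -0.2]
position: [0.5205, 0.1411, -0.0131]
ft_force: [0.3, 0.8, -0.0]
```

```bash
for i in 1 2; do python3 -m jog '[0,0,0.003,0,0,0,0,0]' | grep -E 'pos|ft_f'; done
```

```text
position: [0.5207, 0.1411, -0.0152]
ft_force: [-0.5, 0.2, -1.5]
position: [0.5207, 0.1411, -0.0174]
ft_force: [-0.2, 0.9, -0.2]
```

```bash
for i in 1 2; do python3 -m jog '[0,0,0.003,0,0,0,0,0]' | grep -E 'pos|ft_f'; done
```

```text
position: [0.5207, 0.1411, -0.0197]
ft_force: [-0.8, -0.1, -0.3]
position: [0.5207, 0.1411, -0.022]
ft_force: [0.6, 0.0, -0.3]
```

```bash
for i in 1 2 3; do python3 -m jog '[0,0,0.002,0,0,0,0,0]' | grep -E 'pos|ft_f'; done; python3 - <<'E'
from h import *
b=cv2.cvtColor(bot.get_image("scene"),cv2.COLOR_RGB2BGR)
cv2.imwrite("pics/g5.png",cv2.resize(b[120:220,240:340],(600,600),interpolation=cv2.INTER_CUBIC))
p=bot.state()["position"]; print((proj("scene",[p*[1,1,0],[p[0],p[1],p[2]]])-[240,120]+.5)*6)
E
```

```text
position: [0.5208, 0.1411, -0.0233]
ft_force: [-0.0, 0.4, 0.4]
position: [0.5208, 0.1411, -0.0248]
ft_force: [-0.1, -0.0, 0.7]
position: [0.5208, 0.1411, -0.0263]
ft_force: [-0.6, -0.6, 0.3]
[[328.02010473 347.92524615]
 [322.7653439  381.68948575]]
```

View pics/g5.png

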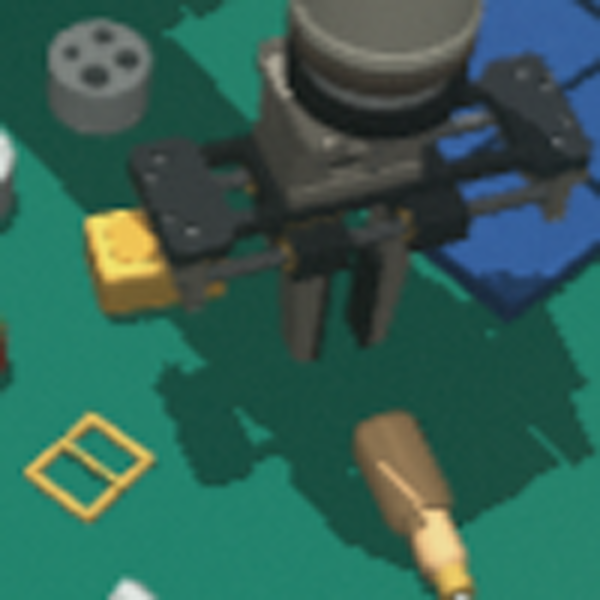

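```bash
for i in 1 2 3 4; do python3 -m jog '[0,0,0.0015,0,0,0,0,0]' | grep -E 'pos|ft_f'; done
```

```text
position: [0.5209, 0.1411, -0.0274]
ft_force: [-0.4, -0.8, 1.1]
position: [0.5208, 0.1411, -0.0285]
ft_force: [-0.7, -0.7, -0.4]
position: [0.5208, 0.1411, -0.0296]
ft_force: [-0.2, -0.2, 0.0]
position: [0.5208, 0.1411, -0.0308]
ft_force: [0.1, 0.5, -0.0]
```

```bash
for i in 1 2 3 4; do python3 -m jog '[0,0,0.0015,0,0,0,0,0]' | grep -E 'pos|ft_f'; done
```

```text
position: [0.5212, 0.1411, -0.0314]
ft_force: [-1.5, -0.6, 2.7]
position: [0.5212, 0.1411, -0.0314]
ft_force: [-5.6, -0.7, 12.1]
position: [0.5212, 0.1411, -0.0315]
ft_force: [-8.4, -1.8, 21.4]
position: [0.5213, 0.1411, -0.0315]
ft_force: [-13.5, -1.7, 31.8]
```

Contact comes at a reported z of about -31 mm, so true z is roughly reported plus 31. Horizontally the tips agree within a few mm. I'll relieve the contact and go back for the awl at a reported z of about -24.

```bash
python3 -m jog '[0,0,-0.02,0,0,0,-0.04,0,0,0,-0.03,0,-0.04,0,0,0,-0.04,0,0,0,-0.035,0,0,0,0,0,0,0,0,0,0,0]' 56; python3 plan.py 604.5 118 -24 164
```

```text
t: 8.98
position: [0.6044, 0.1175, 0.0321]
ee_rot: [-0.0, 0.136, 0.991, 0.0]
ft_force: [-0.9, 1.0, -0.4]
opening: 0.056
finger_force: 0.0
t 8.98 pos [604.4 117.5  32.1] th 164.3 tilt [-0.  0. -1.] q6 -1.3 open 56.0 ff 0.0 ft [-0.9  1.  -0.4]
twist deg 0.3 units 0.0009 rows>= 1 | shift before twist [0.0001 0.0007 0.0748] | after [0.0001 0.0007 0.0748]
```

```bash
python3 -m jog '[0,0,0.02,0,0,0,0.02,0,0,0,0.02,0,0,0,0.015,0,0,0,0,0,0,0,0,0]' 56 20|grep -E "pos|ft"; python3 -m jog '[0,0,0,0,0,0,0,0,0,0,0,0,0,0,0,0,0,0,0,0,0,0,0,0]' 15 20
```

```text
position: [0.6026, 0.1182, -0.0245]
ft_force: [-0.5, 0.2, 0.1]
t: 9.98
position: [0.6046, 0.1178, -0.0231]
ee_rot: [0.001, 0.136, 0.991, 0.0]
ft_force: [-1.5, -0.8, 2.8]
opening: 0.03
finger_force: 20.0
```

```bash
python3 -m jog '[0,0,-0.02,0,0,0,-0.04,0,0,0,-0.04,0,0,0,-0.02,0,0,0,0,0.0184,0,0,0,0.0184,0,0,0,0.0184,0,0,0,0.0184,0,0,0,0.0184,0,0,0,0.0184,0,0,0,0.0184,0,0,0,0.0184,0,0,0,0.0184,0,0,0,0.0184,0,0,0,0]'; python3 plan.py 419.4 328.6 0 98
```

```text
t: 11.23
position: [0.6038, 0.1179, 0.0659]
ee_rot: [-0.0, 0.656, 0.754, -0.0]
ft_force: [-0.1, 0.7, -0.5]
opening: 0.0299
finger_force: 20.0
t 11.23 pos [603.8 117.9  65.9] th 98.0 tilt [-0.001  0.    -1.   ] q6 -0.14 open 29.9 ff 20.0 ft [-0.1  0.7 -0.5]
twist deg -0.0 units -0.0001 rows>= 1 | shift before twist [ 0.3123 -0.2045  0.0878] | after [ 0.3125 -0.2043  0.0878]
```

```bash
python3 -m jog '[0.0347,-0.0227,0,0,0.0347,-0.0227,0,0,0.0347,-0.0227,0,0,0.0347,-0.0227,0,0,0.0347,-0.0227,0,0,0.0347,-0.0227,0,0,0.0347,-0.0227,0,0,0.0347,-0.0227,0,0,0.0347,-0.0227,0,0,0,0,0.04,0,0,0,0.02,0,0,0,0,0,0,0,0,0]' | grep -E "pos|ft"; python3 - <<'E'
from h import *
a=cv2.cvtColor(bot.get_image("top"),cv2.COLOR_RGB2BGR);b=cv2.cvtColor(bot.get_image("scene"),cv2.COLOR_RGB2BGR)
cv2.imwrite("pics/p1.png",np.hstack([cv2.resize(a[150:270,70:190],(400,400),interpolation=cv2.INTER_CUBIC),cv2.resize(b[80:200,260:380],(400,400),interpolation=cv2.INTER_CUBIC)]))
E
python3 plan.py 419.4 328.6 -19 98
```

```text
position: [0.4184, 0.3277, 0.0206]
ft_force: [-0.8, -0.4, -0.5]
t 12.42 pos [420.3 328.3  22.4] th 98.2 tilt [ 0.002  0.001 -1.   ] q6 0.29 open 29.7 ff 20.0 ft [0.2 0.8 0.1]
twist deg 0.2 units 0.0005 rows>= 1 | shift before twist [ 0.0005 -0.0012  0.0551] | after [ 0.0005 -0.0012  0.0551]
```

View pics/p1.png

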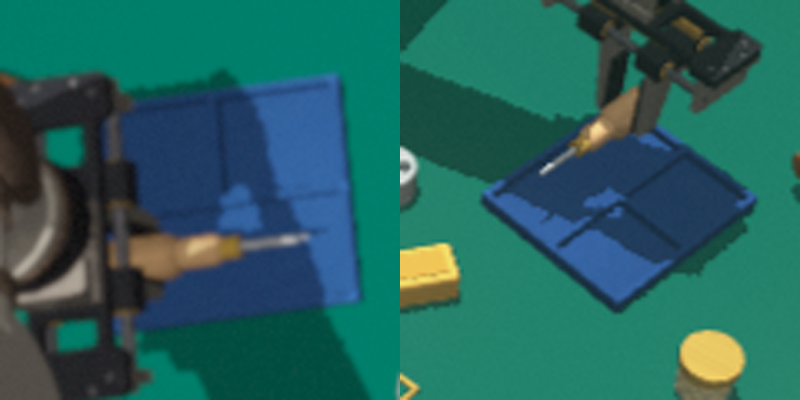

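The picture shows the awl over the long well, parallel to the tray. Its tip is at top-crop (308,238), which is close to central once parallax is allowed for. Now lowering.

```bash
python3 -m jog '[0,0,0.02,0,0,0,0.02,0,0,0,0.008,0,0,0,0,0]' | grep -E "pos|ft"; for i in 1 2 3; do python3 -m jog '[0,0,0.002,0,0,0,0,0]' | grep -E "pos|ft"; done
```

```text
position: [0.4189, 0.3276, -0.0153]
ft_force: [-0.1, 0.5, -0.0]
position: [0.4201, 0.3284, -0.0153]
ft_force: [-0.4, 1.1, -0.7]
position: [0.4197, 0.3283, -0.0173]
ft_force: [-0.1, -0.5, -0.2]
position: [0.4198, 0.3284, -0.0181]
ft_force: [-1.6, -1.6, 6.2]
```

```bash
python3 -m jog '[0,0,0,0,0,0,0,0,0,0,0,0]' 34 | grep -E "pos|ft|open|fing"; python3 -m jog '[0,0,-0.005,0,0,0,-0.01,0,0,0,-0.02,0,0,0,-0.04,0,0,0,-0.04,0,0,0,0,0]' 35| grep -E "pos|ft|open|fing"; python3 plan.py 444 96.5 -19 69.4
```

```text
position: [0.4193, 0.3281, -0.0193]
ft_force: [-0.3, -0.5, -0.2]
opening: 0.0335
finger_force: 0.0
position: [0.4237, 0.3303, 0.0739]
ft_force: [1.1, 0.1, 0.8]
opening: 0.035
finger_force: 0.0
t 14.0 pos [423.7 330.3  73.9] th 98.1 tilt [ 0.011  0.005 -1.   ] q6 0.3 open 35.0 ff 0.0 ft [1.1 0.1 0.8]
twist deg 28.7 units 0.0798 rows>= 5 | shift before twist [-0.3125 -0.0174  0.1239] | after [-0.2823  0.135   0.1239]
```

```bash
python3 -m jog '[-0.039,-0.0022,0,0,-0.039,-0.0022,0,0,-0.039,-0.0022,0,0,-0.039,-0.0022,0,0,-0.039,-0.0022,0,0,-0.039,-0.0022,0,0,-0.039,-0.0022,0,0,-0.039,-0.0022,0,0,0,0,0,0.016,0,0,0,0.016,0,0,0,0.016,0,0,0,0.016,0,0,0,0.016,0,0,0.04,0,0,0,0.03,0,0,0,0,0,0,0,0,0]' 64 | grep -E "pos|ft"; python3 - <<'E'
from h import *
b=cv2.cvtColor(bot.get_image("scene"),cv2.COLOR_RGB2BGR)
s=bot.state();p=s["position"]
m=cv2.resize(b[60:220,230:390],(600,600),interpolation=cv2.INTER_CUBIC)
for q in ([.444,.0965,.03],p+[0,0,.031]): u=(proj("scene",q)[0]-[230,60]+.5)*3.75; print(u); cv2.circle(m,tuple(int(i) for i in u),2,(0,0,255),-1)
cv2.imwrite("pics/p2.png",m)
E
python3 plan.py 444 96.5 -19 69.4
```

```text
position: [0.438, 0.0946, 0.0138]
ft_force: [0.5, 0.5, 0.5]
[135.03021828 374.4680266 ]
[130.25167987 357.54482185]
t 15.47 pos [439.5  94.6  15.1] th 69.3 tilt [ 0.  0. -1.] q6 0.3 open 64.2 ff 0.0 ft [0.5 0.6 1.2]
twist deg -0.1 units -0.0002 rows>= 1 | shift before twist [0.0045 0.0048 0.0454] | after [0.0045 0.0048 0.0454]
```

View pics/p2.png

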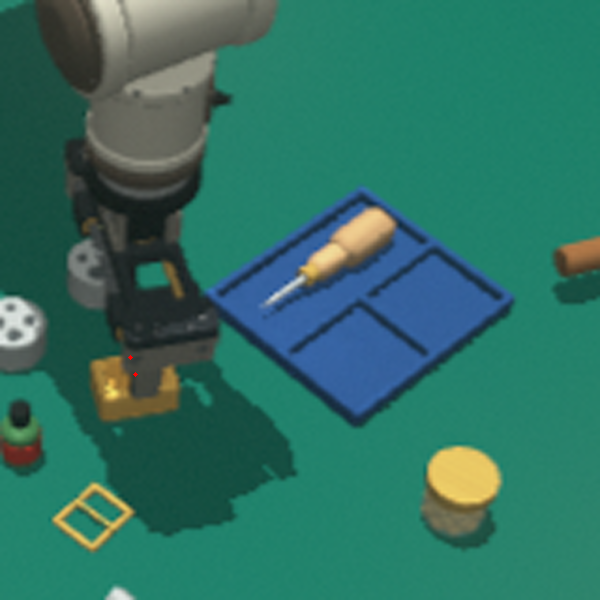

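The awl lies lengthwise in the long well, centred at about (325,260), and the fingers straddle the wax at (135,385). Descending to grip.

```bash
python3 -m jog '[0.0045,0.0048,0,0,0,0,0.02,0,0,0,0.015,0,0,0,0.01,0,0,0,0,0,0,0,0,0]' | grep -E "pos|ft"; python3 -m jog '[0,0,0,0,0,0,0,0,0,0,0,0,0,0,0,0,0,0,0,0]' 28 20| grep -E "pos|ft|open|fing"; python3 -m jog '[0,0,-0.02,0,0,0,-0.04,0,0,0,-0.04,0,0,0,0,-0.016,0,0,0,-0.016,0,0,0,-0.016,0,0,0,-0.016,0,0,0,-0.0155,0,0,0,0,0,0,0,0]'| grep -E "pos|ft|open|fing"; python3 plan.py 507.9 258.7 50 98
```

```text
position: [0.4444, 0.0965, -0.0187]
ft_force: [-0.2, 0.6, 0.3]
position: [0.4442, 0.0964, -0.0189]
ft_force: [-0.1, -0.2, 2.6]
opening: 0.04
finger_force: 20.0
position: [0.4436, 0.0965, 0.0555]
ft_force: [1.0, 0.3, -0.8]
opening: 0.04
finger_force: 20.0
t 17.22 pos [443.6  96.5  55.5] th 97.8 tilt [-0.  0. -1.] q6 -0.19 open 40.0 ff 20.0 ft [ 1.   0.3 -0.8]
twist deg -0.2 units -0.0006 rows>= 1 | shift before twist [0.2027 0.1143 0.0074] | after [0.2023 0.115  0.0074]
```

```bash
python3 -m jog '[0.029,0.0164,0,0,0.029,0.0164,0,0,0.029,0.0164,0,0,0.029,0.0164,0,0,0.029,0.0164,0,0,0.029,0.0164,0,0,0.029,0.0164,0,0,0,0,0,0,0,0,0.03,0,0,0,0.03,0,0,0,0.02,0,0,0,0,0,0,0,0,0]' | grep -E "pos|ft"; for i in 1 2 3 4; do python3 -m jog '[0,0,0.003,0,0,0,0,0]' | grep -E "pos|ft"; done; python3 plan.py 507.9 258.7 -14 98
```

```text
position: [0.507, 0.2584, -0.005]
ft_force: [0.1, 0.0, 0.2]
position: [0.509, 0.2592, -0.0054]
ft_force: [0.3, 0.6, -1.3]
position: [0.5085, 0.2592, -0.0083]
ft_force: [0.0, -0.1, -0.4]
position: [0.5079, 0.2591, -0.0112]
ft_force: [-0.5, -0.3, -1.1]
position: [0.5077, 0.2591, -0.0137]
ft_force: [-0.2, -0.6, -0.6]
t 18.97 pos [507.7 259.1 -13.7] th 98.0 tilt [-0.001 -0.    -1.   ] q6 0.12 open 39.7 ff 20.0 ft [-0.2 -0.6 -0.6]
twist deg -0.0 units -0.0001 rows>= 1 | shift before twist [-0.0006  0.0002  0.0004] | after [-0.0006  0.0002  0.0004]
```

```bash
for i in 1 2; do python3 -m jog '[0,0,0.0015,0,0,0,0,0]' | grep -E "pos|ft"; done
```

```text
position: [0.5079, 0.2592, -0.0138]
ft_force: [-2.3, -1.4, 4.5]
position: [0.5079, 0.2592, -0.0139]
ft_force: [-6.0, -2.4, 13.1]
```

```bash
python3 -m jog '[0,0,-0.001,0,0,0,0,0,0,0,0,0,0,0,0,0]' 52 | grep -E "pos|ft|open"; python3 -m jog '[0,0,-0.01,0,0,0,-0.03,0,0,0,-0.04,0,0,0,-0.04,0,0,0,0,0,0,0,0,0]'| grep -E "pos|ft|open"; python3 plan.py 626.7 -10.8 -28 10.6
```

```text
position: [0.5079, 0.2591, -0.015]
ft_force: [1.3, -0.3, 0.3]
opening: 0.0517
position: [0.51, 0.2597, 0.0779]
ft_force: [-0.6, -0.2, 0.8]
opening: 0.0516
t 20.13 pos [510.  259.7  77.9] th 98.0 tilt [ 0.005  0.001 -1.   ] q6 0.12 open 51.6 ff 0.0 ft [-0.6 -0.2  0.8]
twist deg 87.4 units 0.2427 rows>= 13 | shift before twist [-0.3788  0.1042  0.1412] | after [0.0866 0.3832 0.1412]
```

```bash
python3 -m jog '[-0.0379,0.0104,0,0,-0.0379,0.0104,0,0,-0.0379,0.0104,0,0,-0.0379,0.0104,0,0,-0.0379,0.0104,0,0,-0.0379,0.0104,0,0,-0.0379,0.0104,0,0,-0.0379,0.0104,0,0,-0.0379,0.0104,0,0,-0.0379,0.0104,0,0,0,0,0,0]' 40| grep -E "pos|ft"; python3 -m jog '[0,0,0,0.0187,0,0,0,0.0187,0,0,0,0.0187,0,0,0,0.0187,0,0,0,0.0187,0,0,0,0.0187,0,0,0,0.0187,0,0,0,0.0187,0,0,0,0.0187,0,0,0,0.0187,0,0,0,0.0187,0,0,0,0.0187,0,0,0,0.0187,0,0,0.04,0,0,0,0.03,0,0,0,0,0,0,0,0,0]'| grep -E "pos|ft"; python3 plan.py 626.7 -10.8 -28 10.6
```

```text
position: [0.6253, -0.0165, 0.0738]
ft_force: [1.0, -0.0, -0.0]
position: [0.6221, -0.0107, 0.0204]
ft_force: [0.5, -0.2, -0.1]
t 22.47 pos [622.1 -10.7  20.4] th 10.5 tilt [-0.005  0.001 -1.   ] q6 1.18 open 40.1 ff 0.0 ft [ 0.5 -0.2 -0.1]
twist deg -0.1 units -0.0004 rows>= 1 | shift before twist [0.006  0.0012 0.0645] | after [0.006  0.0012 0.0645]
```

```bash
python3 -m jog '[0.004,0.001,0.02,0,0,0,0.02,0,0,0,0.016,0,0,0,0.007,0,0,0,0,0,0,0,0,0]' | grep -E "pos|ft"; python3 -m jog '[0,0,0,0,0,0,0,0,0,0,0,0,0,0,0,0,0,0,0,0]' 5 30| grep -E "pos|ft|open|fing"; python3 -m jog '[0,0,-0.02,0,0,0,-0.04,0,0,0,-0.04,0,0,0,-0.02,0,0,0,0,0,0,0,0,0]'| grep -E "pos|ft|open|fing"; python3 plan.py 430 -318 50 98.8
```

```text
position: [0.628, -0.0118, -0.024]
ft_force: [-0.3, 0.3, 0.7]
position: [0.6281, -0.0118, -0.024]
ft_force: [0.6, 0.2, 1.6]
opening: 0.0153
finger_force: 30.0
position: [0.628, -0.0119, 0.0657]
ft_force: [-1.0, 0.1, -2.7]
opening: 0.0152
finger_force: 30.0
t 23.88 pos [628.  -11.9  65.7] th 10.4 tilt [ 0.001 -0.    -1.   ] q6 1.18 open 15.2 ff 30.0 ft [-1.   0.1 -2.7]
twist deg -88.4 units -0.2455 rows>= 13 | shift before twist [-0.3335  0.3536  0.0209] | after [-0.363  -0.3233  0.0209]
```

```bash
python3 -m jog '[-0.0301,0.0321,0,0,-0.0301,0.0321,0,0,-0.0301,0.0321,0,0,-0.0301,0.0321,0,0,-0.0301,0.0321,0,0,-0.0301,0.0321,0,0,-0.0301,0.0321,0,0,-0.0301,0.0321,0,0,-0.0301,0.0321,0,0,-0.0301,0.0321,0,0,-0.0301,0.0321,0,0,0,0,0,0]' | grep -E "pos|ft"; python3 -m jog '[0,0,0,-0.0189,0,0,0,-0.0189,0,0,0,-0.0189,0,0,0,-0.0189,0,0,0,-0.0189,0,0,0,-0.0189,0,0,0,-0.0189,0,0,0,-0.0189,0,0,0,-0.0189,0,0,0,-0.0189,0,0,0,-0.0189,0,0,0,-0.0189,0,0,0,-0.0189,0,0,0,0,0,0,0,0]'| grep -E "pos|ft|fing"; python3 plan.py 431.2 -316.9 20 98.8
```

```text
position: [0.4275, -0.3204, 0.0632]
ft_force: [1.0, 0.1, -1.2]
position: [0.4307, -0.3158, 0.0637]
ft_force: [0.6, -0.8, -0.8]
finger_force: 30.0
t 26.13 pos [ 430.7 -315.8   63.7] th 98.7 tilt [-0.002  0.003 -1.   ] q6 -1.01 open 15.0 ff 30.0 ft [ 0.6 -0.8 -0.8]
twist deg -0.1 units -0.0002 rows>= 1 | shift before twist [-0.0016  0.0004  0.0582] | after [-0.0016  0.0004  0.0582]
```

```bash
python3 -m jog '[-0.001,0,0.04,0,0,0,0.03,0,0,0,0.01,0,0,0,0,0,0,0,0,0]' | grep -E "pos|ft"; python3 - <<'E'
from h import *
a=cv2.cvtColor(bot.get_image("top"),cv2.COLOR_RGB2BGR);b=cv2.cvtColor(bot.get_image("scene"),cv2.COLOR_RGB2BGR)
cv2.imwrite("pics/p3.png",np.hstack([cv2.resize(a[150:270,330:450],(400,400),interpolation=cv2.INTER_CUBIC),cv2.resize(b[170:290,80:200],(400,400),interpolation=cv2.INTER_CUBIC)]))
E
```

```text
position: [0.4314, -0.3177, 0.0054]
ft_force: [0.4, -0.4, -1.8]
```

View pics/p3.png

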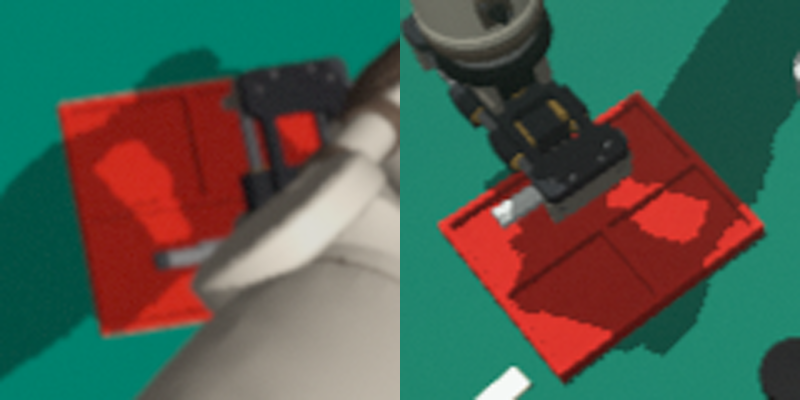

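The setter is over the long well, parallel to it, with its nose at (160,258) in the top crop. Lowering.

```bash
python3 -m jog '[0,0,0.02,0,0,0,0.006,0,0,0,0,0]' | grep -E "pos|ft"; for i in 1 2 3 4; do python3 -m jog '[0,0,0.0015,0,0,0,0,0]' | grep -E "pos|ft"; done
```

```text
position: [0.4312, -0.3175, -0.0143]
ft_force: [-0.1, -0.0, -1.0]
position: [0.4319, -0.3183, -0.0145]
ft_force: [-0.5, 0.6, -0.5]
position: [0.4317, -0.3182, -0.016]
ft_force: [0.5, -0.6, -0.8]
position: [0.4315, -0.318, -0.0174]
ft_force: [0.4, 0.1, -1.9]
position: [0.4314, -0.3178, -0.0188]
ft_force: [1.1, -0.1, -0.9]
```

```bash
for i in 1 2 3; do python3 -m jog '[0,0,0.0012,0,0,0,0,0]' | grep -E "pos|ft"; done
```

```text
position: [0.4315, -0.3179, -0.019]
ft_force: [-2.5, 1.7, 3.5]
position: [0.4315, -0.318, -0.019]
ft_force: [-4.5, 4.0, 10.7]
position: [0.4316, -0.318, -0.0191]
ft_force: [-7.0, 6.2, 18.5]
```

```bash
python3 -m jog '[0,0,-0.002,0,0,0,0,0,0,0,0,0,0,0,0,0]' 30 | grep -E "pos|ft|open"; python3 -m jog '[0,0,-0.01,0,0,0,-0.03,0,0,0,-0.04,0,0,0,-0.04,0,0,0,0,0,0,0,0,0]'| grep -E "pos|ft|open"; python3 plan.py 444 -92 -19 98.8
```

```text
position: [0.4315, -0.3179, -0.02]
ft_force: [1.1, -0.0, 0.1]
opening: 0.0299
position: [0.4328, -0.3194, 0.0726]
ft_force: [0.1, 0.2, 0.4]
opening: 0.0302
t 28.9 pos [ 432.8 -319.4   72.6] th 98.9 tilt [ 0.003 -0.004 -1.   ] q6 -1.02 open 30.2 ff 0.0 ft [0.1 0.2 0.4]
twist deg 0.1 units 0.0002 rows>= 1 | shift before twist [0.2973 0.0616 0.1221] | after [0.2974 0.0612 0.1221]
```

```bash
python3 -m jog '[0.0372,0.0077,0,0,0.0372,0.0077,0,0,0.0372,0.0077,0,0,0.0372,0.0077,0,0,0.0372,0.0077,0,0,0.0372,0.0077,0,0,0.0372,0.0077,0,0,0.0372,0.0077,0,0,0,0,0,0,0,0,0.03,0,0,0,0.03,0,0,0,0.01,0,0,0,0,0,0,0,0,0,0,0,0,0]' 70| grep -E "pos|ft|open"; python3 plan.py 444 -92 -19 98.8
```

```text
position: [0.4433, -0.0909, 0.0185]
ft_force: [0.1, 0.3, 0.4]
opening: 0.0698
t 30.15 pos [443.3 -90.9  18.5] th 98.9 tilt [ 0.001 -0.001 -1.   ] q6 -0.63 open 69.8 ff 0.0 ft [0.1 0.3 0.4]
twist deg 0.1 units 0.0002 rows>= 1 | shift before twist [-0.0016  0.0007  0.05  ] | after [-0.0016  0.0007  0.05  ]
```

```bash
python3 -m jog '[-0.001,0.0007,0.02,0,0,0,0.02,0,0,0,0.01,0,0,0,0,0,0,0,0,0]' | grep -E "pos|ft"; python3 -m jog '[0,0,0,0,0,0,0,0,0,0,0,0,0,0,0,0,0,0,0,0]' 38 45| grep -E "pos|ft|open|fing"; python3 -m jog '[0,0,-0.02,0,0,0,-0.03,0,0,0,-0.04,0,0,0,-0.01,0,0,0,0,0,0,0,0,0]'| grep -E "pos|ft|open|fing"; python3 plan.py 513.6 -253.0 0 98.8
```

```text
position: [0.4436, -0.0912, -0.0193]
ft_force: [0.3, 0.5, 0.4]
position: [0.4436, -0.0912, -0.0191]
ft_force: [-1.9, 0.4, 5.8]
opening: 0.049
finger_force: 45.0
position: [0.4428, -0.0907, 0.0543]
ft_force: [-0.6, -0.2, -3.5]
opening: 0.0492
finger_force: 45.0
t 31.48 pos [442.8 -90.7  54.3] th 98.9 tilt [-0.001  0.    -1.   ] q6 -0.63 open 49.2 ff 45.0 ft [-0.6 -0.2 -3.5]
twist deg 0.1 units 0.0002 rows>= 1 | shift before twist [-0.2284  0.0598  0.0724] | after [-0.2283  0.0601  0.0724]
```

```bash
python3 -m jog '[-0.0376,0.007,0,0,-0.0376,0.007,0,0,-0.0376,0.007,0,0,-0.0376,0.007,0,0,-0.0376,0.007,0,0,-0.0376,0.007,0,0,0,0,0,0,0,0,0.03,0,0,0,0.03,0,0,0,0.015,0,0,0,0,0,0,0,0,0]' | grep -E "pos|ft"; python3 plan.py 500.3 -253 -14 98.8
```

```text
position: [0.4993, -0.252, -0.0026]
ft_force: [0.1, -0.6, -3.5]
t 32.48 pos [ 499.3 -252.    -2.6] th 98.9 tilt [-0.003  0.002 -1.   ] q6 -0.84 open 49.1 ff 45.0 ft [ 0.1 -0.6 -3.5]
twist deg 0.1 units 0.0003 rows>= 1 | shift before twist [-0.0016  0.0011  0.0151] | after [-0.0016  0.0011  0.0151]
```

```bash
python3 -m jog '[-0.001,0.001,0.005,0,0,0,0.005,0,0,0,0,0]' | grep -E "pos|ft"; for i in 1 2 3 4; do python3 -m jog '[0,0,0.0015,0,0,0,0,0]' | grep -E "pos|ft"; done
```

```text
position: [0.5017, -0.254, -0.0083]
ft_force: [0.2, 0.3, -4.0]
position: [0.5016, -0.254, -0.0093]
ft_force: [-0.1, -0.2, -4.1]
position: [0.5015, -0.2539, -0.0107]
ft_force: [-0.7, 0.7, -3.5]
position: [0.5014, -0.2538, -0.012]
ft_force: [-0.4, -0.3, -3.5]
position: [0.5013, -0.2538, -0.0132]
ft_force: [0.4, -0.2, -4.1]
```

```bash
for i in 1 2 3; do python3 -m jog '[0,0,0.0012,0,0,0,0,0]' | grep -E "pos|ft"; done
```

```text
position: [0.5014, -0.2539, -0.014]
ft_force: [-0.2, 0.2, -3.9]
position: [0.5015, -0.2539, -0.0141]
ft_force: [-3.4, 2.7, 3.4]
position: [0.5015, -0.2539, -0.0141]
ft_force: [-5.6, 3.5, 10.8]
```

```bash
python3 -m jog '[0,0,-0.0018,0,0,0,0,0,0,0,0,0,0,0,0,0]' 62 | grep -E "pos|ft|open"; python3 -m jog '[0,0,-0.01,0,0,0,-0.03,0,0,0,-0.04,0,0,0,-0.04,0,0,0,0,0,0,0,0,0]'| grep -E "pos|ft|open"; python3 plan.py 652 227.5 -11 98.8
```

```text
position: [0.5018, -0.2541, -0.0142]
ft_force: [0.3, 0.2, 0.1]
opening: 0.0617
position: [0.5031, -0.2552, 0.0782]
ft_force: [-0.1, 0.2, -0.5]
opening: 0.0615
t 34.73 pos [ 503.1 -255.2   78.2] th 98.9 tilt [ 0.004 -0.003 -1.   ] q6 -0.84 open 61.5 ff 0.0 ft [-0.1  0.2 -0.5]
twist deg 0.1 units 0.0002 rows>= 1 | shift before twist [0.6051 0.2956 0.119 ] | after [0.6056 0.2947 0.119 ]
```

```bash
python3 -m jog '[0.0402,0.0198,0,0,0.0402,0.0198,0,0,0.0402,0.0198,0,0,0.0402,0.0198,0,0,0.0402,0.0198,0,0,0.0402,0.0198,0,0,0.0402,0.0198,0,0,0.0402,0.0198,0,0,0.0402,0.0198,0,0,0.0402,0.0198,0,0,0.0402,0.0198,0,0,0.0402,0.0198,0,0,0.0402,0.0198,0,0,0.0402,0.0198,0,0,0.0402,0.0198,0,0,0,0,0,0,0,0,0,0,0,0,0.03,0,0,0,0,0,0,0,0,0]' 76| grep -E "pos|ft|open"; python3 plan.py 652 227.5 -11 98.8
python3 - <<'E'
from h import *
a=cv2.cvtColor(bot.get_image("top"),cv2.COLOR_RGB2BGR);b=cv2.cvtColor(bot.get_image("scene"),cv2.COLOR_RGB2BGR)
c=np.hstack([cv2.resize(b[120:240,290:410],(400,400),interpolation=cv2.INTER_CUBIC),cv2.resize(b[170:290,80:200],(400,400),interpolation=cv2.INTER_CUBIC)])
for q in ([.652,.2275,.045],): u=(proj("scene",q)[0]-[290,120]+.5)*3.333; cv2.circle(c,tuple(int(i) for i in u),3,(0,0,255),-1)
cv2.imwrite("pics/p4.png",c)
E
```

```text
position: [0.6494, 0.2257, 0.0507]
ft_force: [-0.3, 0.7, 0.7]
opening: 0.076
t 36.4 pos [649.4 225.7  50.7] th 98.8 tilt [-0.005 -0.001 -1.   ] q6 0.01 open 76.0 ff 0.0 ft [-0.3  0.7  0.7]
twist deg 0.0 units 0.0 rows>= 1 | shift before twist [0.0019 0.0038 0.0822] | after [0.0019 0.0038 0.0822]
```

View pics/p4.png

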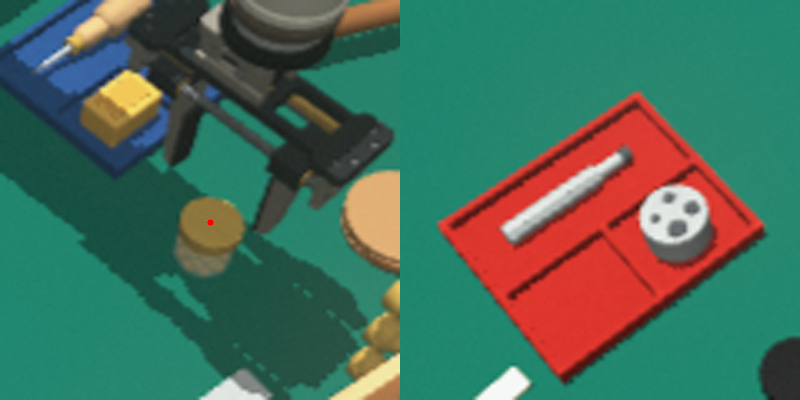

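The setter lies in the red long well, the anvil stands in the square well at (675,225), and the wax is flat in the blue tray. The red dot is on the jar lid's centre. Descending to grip the lid.

```bash
python3 -m jog '[0.001,0.002,0.02,0,0,0,0.02,0,0,0,0.02,0,0,0,0.02,0,0,0,0,0,0,0,0,0]' | grep -E "pos|ft"; python3 -m jog '[0,0,0,0,0,0,0,0,0,0,0,0,0,0,0,0,0,0,0,0,0,0,0,0]' 38 20| grep -E "pos|ft|open|fing"; python3 -m jog '[0,0,-0.02,0,0,0,-0.03,0,0,0,-0.04,0,0,0,-0.02,0,0,0,0,0,0,0,0,0]'| grep -E "pos|ft|open|fing"; python3 plan.py 513.6 -339 80 98.8
```

```text
position: [0.6513, 0.2281, -0.0093]
ft_force: [0.7, -0.1, 0.5]
position: [0.6536, 0.2285, -0.0059]
ft_force: [-0.6, -0.1, 3.5]
opening: 0.0496
finger_force: 20.0
position: [0.6538, 0.2285, 0.0767]
ft_force: [0.1, -1.1, -1.4]
opening: 0.0496
finger_force: 20.0
t 38.0 pos [653.8 228.5  76.7] th 98.9 tilt [ 0.002  0.    -1.   ] q6 0.01 open 49.6 ff 20.0 ft [ 0.1 -1.1 -1.4]
twist deg 0.1 units 0.0002 rows>= 1 | shift before twist [-0.7187 -0.3015 -0.0044] | after [-0.7191 -0.3004 -0.0044]
```

```bash
python3 -m jog '[-0.0399,-0.0167,0,0,-0.0399,-0.0167,0,0,-0.0399,-0.0167,0,0,-0.0399,-0.0167,0,0,-0.0399,-0.0167,0,0,-0.0399,-0.0167,0,0,-0.0399,-0.0167,0,0,-0.0399,-0.0167,0,0,-0.0399,-0.0167,0,0,-0.0399,-0.0167,0,0,-0.0399,-0.0167,0,0,-0.0399,-0.0167,0,0,-0.0399,-0.0167,0,0,-0.0399,-0.0167,0,0,-0.0399,-0.0167,0,0,-0.0399,-0.0167,0,0,-0.0399,-0.0167,0,0,-0.0399,-0.0167,0,0,0,0,0,0,0,0,0,0]' | grep -E "pos|ft|fing"; python3 -m jog '[0,0,0.03,0,0,0,0.03,0,0,0,0.025,0,0,0,0,0,0,0,0,0]'|grep -E "pos|ft|fing"; python3 plan.py 513.6 -339 -3 98.8
```

```text
position: [0.5118, -0.339, 0.0733]
ft_force: [0.2, 0.4, -1.4]
finger_force: 20.0
position: [0.5124, -0.336, 0.0099]
ft_force: [0.4, -0.5, -0.7]
finger_force: 20.0
t 40.08 pos [ 512.4 -336.     9.9] th 99.0 tilt [-0.003  0.004 -1.   ] q6 -0.93 open 49.2 ff 20.0 ft [ 0.4 -0.5 -0.7]
twist deg 0.2 units 0.0005 rows>= 1 | shift before twist [-0.0042  0.0009  0.0172] | after [-0.0042  0.001   0.0172]
```

```bash
python3 -m jog '[-0.0025,0,0.005,0,0,0,0,0]' | grep -E "pos|ft"; for i in 1 2 3 4; do python3 -m jog '[0,0,0.0018,0,0,0,0,0]' | grep -E "pos|ft"; done
```

```text
position: [0.5146, -0.3409, 0.009]
ft_force: [0.4, -0.9, -0.4]
position: [0.5143, -0.3409, 0.0076]
ft_force: [-0.1, 0.7, -0.0]
position: [0.5139, -0.3406, 0.0056]
ft_force: [-0.1, 0.0, -0.9]
position: [0.5137, -0.3404, 0.0039]
ft_force: [-0.4, 0.9, -1.0]
position: [0.5136, -0.3404, 0.0024]
ft_force: [0.7, -0.4, -0.8]
```

```bash
for i in 1 2 3 4; do python3 -m jog '[0,0,0.0015,0,0,0,0,0]' | grep -E "pos|ft"; done
```

```text
position: [0.5136, -0.3404, 0.0013]
ft_force: [0.2, -0.1, -1.3]
position: [0.5137, -0.3404, 0.0002]
ft_force: [0.1, 1.0, -0.7]
position: [0.5136, -0.3404, -0.0009]
ft_force: [-0.6, -1.2, -1.3]
position: [0.5138, -0.3406, -0.001]
ft_force: [-3.2, 1.4, 5.2]
```

```bash
python3 -m jog '[0,0,-0.0005,0,0,0,0,0,0,0,0,0,0,0,0,0]' 64 | grep -E "pos|ft|open"; python3 -m jog '[0,0,-0.01,0,0,0,-0.03,0,0,0,-0.04,0,0,0,-0.04,0,0.04,0,-0.02,0,0.04,0,0,0,0.04,0,0,0,0.04,0,0,0,0.04,0,0,0,0,0,0,0,0,0,0,0]'| grep -E "pos|ft|open"; python3 - <<'E'
from h import *
b=cv2.cvtColor(bot.get_image("scene"),cv2.COLOR_RGB2BGR)
cv2.imwrite("pics/f.png",cv2.resize(b[90:310,80:380],None,fx=2.6,fy=2.6,interpolation=cv2.INTER_CUBIC))
E
```

```text
position: [0.5138, -0.3405, -0.0015]
ft_force: [0.0, -0.4, -0.7]
opening: 0.0638
position: [0.4907, -0.1914, 0.1042]
ft_force: [1.0, -0.8, 0.2]
opening: 0.064
```

View pics/f.png

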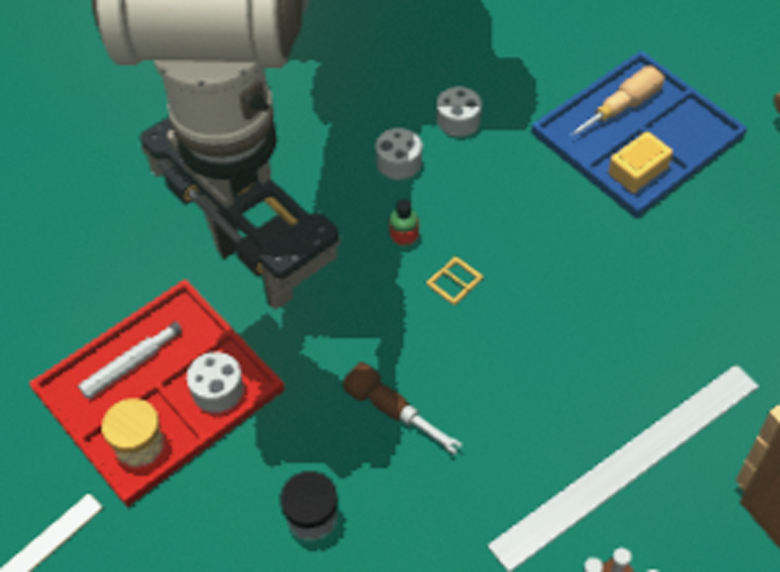

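The final picture shows all five items in place: the awl at (620,100) and wax at (640,160) in the blue tray, and the setter at (130,360), anvil at (215,380) and jar at (132,430) in the red tray. The beveller and black jar haven't moved, so I'm handing in.

```bash
python3 -c "
from station import bot
print(bot.hand_in())"
```

```text
the job is handed in; nothing more can be done
None
```

Both kits are made up and handed in at about 42 s of the 118 s allowed; each item was set down rather than dropped, and the beveller and black-stud jar were left where they were.

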